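# Load the bench incubator and shut its door onto the slam latch

## Robot

A 6-joint arm with a two-finger parallel gripper is mounted at the origin on a cart in front of the work surface, level with it; the furniture and walls round the work are solid. World frame = base frame: x ahead of the robot, y to its left, z up, the work surface at z = 0. Lengths are in m, angles in degrees, forces in N, time in s.
With the tool pointing down it reaches from about 0.275 to 0.85 m from the base axis. Payload 19 kg.
Tool frame: the origin (TCP) lies on the mounting face of the last link; the fingertips stand 173 mm ahead of it and the grasp point (between the pads) lies 155 mm ahead of it (r.grasp_offset is the z of the grasp point in the tool frame, in m); z points along the fingers, y is the line along which they close (so a half turn about z gives the same grasp; the last joint's range is limited). The gripper opens to 85 mm and grips with 20 to 120 N. Pads are 22 mm wide; open, the fingers measure 114 mm over their backs; the gripper's body (76 mm by 85 mm) begins 54 mm behind the grasp point. The pads swing forward as they close: fully open they stand 13 mm farther back than shut.
Start: joints at [-84.855, 8.623, 82.357, -0, 89.026, -7.678], TCP at [0.128, -0.561, 0.405] pointing down, gripper open.
Joint ranges: [-160.23, 160.23], [-39.13, 120.54], [6.94, 153.29], [-79.49, 259.48], [9.18, 160.14], [-161.06, 161.06]. Speed limits (degrees/s): [108.29, 108.29, 127.2, 172.46, 172.46, 172.46].

## Interface

Orientations are given as [roll, pitch, yaw] about the fixed x, y, z axes, in that order (R = Rz(yaw) Ry(pitch) Rx(roll)).
In Python, from station import r gives the robot as it stands.
- The arm moves only by the tool apply_moves, never from a script. Its argument "series" is a list of rows, each a list of 3 entries, a list of its own where there are three numbers: the shift along the tool's x, y, z in mm, then the turn, a rotation vector about the tool's x, y, z in rad, then the opening in per cent of the stroke, from 0 (shut) to 100 (fully open). In form: [[[dx, dy, dz], [rx, ry, rz], grip], ...]. A call has exactly 8 rows; each row shifts and turns the commanded pose from where the row before left it, along the tool's axes as they then stand; what a row does not reach is not made up. A row lasts 1/12 s, in which the tool goes at most 41.7 mm and 7.16 degrees, less where a joint would pass 70% of its speed; a pose out of reach is approached as far as the arm can. A call with a gripper value outside its range is refused whole. The fingers move at their own pace and stop on an object; the grip force is fixed at half the most. Time passes only in rows, so rows that do not move let the fingers close, or fill a call up. It gives the time, the measured TCP pose, the force, the opening and the grip force at its end, in the units of the state.
- r.state(): the state, without advancing time (a new reading comes with each control period).
- r.camera(name): name is "scene" or "side" or "wrist"; returns a dict with "img" (480x640x3 uint8, red, green, blue), "fx", "fy", "cx", "cy" (pixels), "xyz" and "rotation" of the camera in the world; the wrist camera has in their place "T_tool_cam" (4x4, takes a point from camera to tool coordinates, whose origin is the TCP and whose axes are the flange's). Camera axes: x right, y down, z forward; pixel columns grow to the right and rows downward; lengths in m; the calibration is good to about 2 mm. A picture is of the moment at which its call begins: read the wrist's pose just before it. There is no depth.
- r.sign_off(): hands the job in; it is judged then, once.
The state is a dict: "t": time; "q": joint angles; "joint_vel": joint speeds; "effort": joint torques, N m; "ee_pos": TCP position; "ee_rot": TCP orientation; "ft_force": force on the tool from outside, world axes, zero at the start; "ft_torque": the same for the moment, N m; "width": finger opening in m; "grip_force": force on a finger pad.
Only numpy, scipy, OpenCV 4.12 (cv2) and the standard library are available. Lean on these libraries where they do the work, as an engineer would, in place of code of your own. Each camera call takes 0.05 s, during which the arm holds its last target. There are 200 camera calls.

## Task

Take the specimen cup from the front of the bench, stand it upright on the pulled-out shelf of the small bench incubator, and slide the shelf fully home. Then swing the door shut and press it gently, near its free edge, until the spring latch snaps over its keeper and the door stays closed by itself. Do not drop or tip the cup, never lean hard on the door, and leave the other things on the bench where they are.

Things in the scene. Friction and masses are not known exactly. Their poses are not given: they have to be found in the camera images.
- incubator: Fixed white bench incubator, 150 deep (x) x 268 wide (y) x 94 high. Origin: centre of its underside. Its x axis points from front to back, y to its left seen from the front, z up. Front face at x = -75 mm. The door opening is 190 wide (y = -121 to 69 mm), 74 high (z = 12 to 86), under an 8 mm roof; the pillar left of it carries the controls.
- shelf (a joint): How far the aluminium shelf is pulled out along the incubator's -x, m: 0 = fully home (hard stop), 0.105 = fully out. About 1.2 N of friction; it stays where it is left. Floor 180 wide x 130 deep, rims 9 mm above the floor at sides and back. Home, its front panel stands 10 mm ahead of the incubator's front face, in the hollow of the shut door; out, it blocks the door.
- shelf_front (a point): Point on the front (robot-side) face of the shelf's upright front panel, mid-width, 44 mm above the worktop; moves with the shelf, axes as the incubator's. The panel is 5 thick, 180 wide, its rolled top edge at z = 58 mm.
- shelf_spot (a point): Point on the upper face of the shelf floor (17 mm above the worktop), mid-width, 42 mm behind the front face of the front panel; with the shelf out, a cup can be lowered here from above, clear of the roof. Moves with the shelf, axes as the incubator's.
- door (a joint): Opening angle of the door, rad: 0 = shut and latched with the keeper at its mean setting (else latched within 0.025 either way), 1.57 = square to the front; it opens towards the robot about a vertical hinge left of the opening stiffly (0.25 N m s/rad) and stays where it is left. An ejector pin at the top right pushes an unlatched door back out to 0.07 rad or more with 1 to 3 N.
- door_hinge (a point): Point on the vertical hinge axis at the door's mid-height (49 mm above the worktop). Axes turn with the door: when it is shut, x points into the cabinet, -y along the door from hinge to free edge.
- door_push (a point): Point on the door's outer face, 160 mm from the hinge axis, 49 mm above the worktop, 13 mm out from the hinge axis, on solid frame beside the latch case; moves and turns with the door like door_hinge; push along its +x. Door 20 thick, 204 wide, z = 9 to 89 mm. The black latch case (181 to 207 mm from the hinge) stands 7 mm proud, its steel thumb plate 2.5 mm more. More than 16 N on the closing door is too hard.
- latch_tongue (a point): Steel latch tongue jutting 8 mm past the door's free edge, slope towards the cabinet, held out by a spring. Some 0.05 rad before latching the slope meets the keeper's lip; at door_push the door then resists up to 6 to 9 N, yields as the tongue snaps behind the lip (the last 2 mm), and about 1.5 mm further meets a rubber stop on the keeper.
- keeper_nominal (a point): Mean place of the hooked steel keeper's lip, 21 mm in front of the incubator's front face at the right of the opening, 47 mm above the worktop; fixed to the incubator. The keeper itself is screwed to the right wall through slots, stop and all, up to 5 mm nearer to or farther from the cabinet: no pose tells which.
- specimen_cup: White specimen cup with a yellow screw lid, standing at the front right of the bench: body 45 mm in diameter, lid (z = 48 to 60 mm) 49 mm, 60 mm high, 24 to 54 g. Origin: centre of its underside, z up.
- beaker: Bystander: glass beaker, 62 mm across, 72 high; origin at the centre of its underside.
- petri_dish: Bystander: petri dish, 62 mm across, 15 high; origin at the centre of its underside.
- tape_roll: Bystander: roll of tape lying flat, 96 mm across, 25 high; origin at the centre of its underside.
- grey_slide_box: Bystander: grey slide box, 89 x 98 x 34 mm; origin at the centre of its underside.
- marker: Bystander: black-capped marker lying on the worktop, 131 mm long, 16 high; origin at its underside, middle.
Not all that is in view belongs to the job. What is meant by the specimen_cup is not purple, and is the larger of those in its own colour.

How it is judged (in metres and radians):
On the way, in this order (a step that is already met when the one before it is completed fails the run):
1. the cup stands released and upright on the shelf while the shelf is still out (z of specimen_cup in the frame of shelf_spot between -0.006 and 0.006 m and x of specimen_cup in the frame of shelf_spot between -0.025 and 0.07 m and y of specimen_cup in the frame of shelf_spot between -0.07 and 0.07 m and angle between specimen_cup's own z axis and vertical below 0.12 rad and contact force between the fingers and specimen_cup below 0.05 N and value of joint shelf above 0.04 m), for 0.2 s.
2. the shelf is home with the cup upright on it (z of specimen_cup in the frame of shelf_spot between -0.006 and 0.006 m and x of specimen_cup in the frame of shelf_spot between -0.025 and 0.07 m and y of specimen_cup in the frame of shelf_spot between -0.07 and 0.07 m and angle between specimen_cup's own z axis and vertical below 0.12 rad and value of joint shelf below 0.006 m), for 0.2 s.
3. the door is shut (z of specimen_cup in the frame of shelf_spot between -0.006 and 0.006 m and x of specimen_cup in the frame of shelf_spot between -0.025 and 0.07 m and y of specimen_cup in the frame of shelf_spot between -0.07 and 0.07 m and angle between specimen_cup's own z axis and vertical below 0.12 rad and value of joint door below 0.04 rad), for 0.2 s.
At the end, for the whole second after the job is handed in: The cup stands upright (within 0.12 rad) on the shelf floor, the shelf is within 8 mm of home, and the door, touched by nothing, stays latched at less than 0.04 rad (an unlatched door is pushed out to 0.07 or more); all is at rest (all of step 3 and contact force between the fingers and specimen_cup below 0.05 N and value of joint shelf below 0.008 m and contact force between the fingers and door below 0.05 N and linear speed of specimen_cup below 0.02 m/s and velocity of joint door between -0.02 and 0.02 rad/s).
It fails at once if the door is pressed with more than 16 N over the last 0.15 rad of its closing (value of joint door below 0.15 rad and contact force between any of the fingers, the arm and door above 16 N).
It fails at once if the cup is tipped by more than 0.5 rad (angle between specimen_cup's own z axis and vertical above 0.5 rad).
It fails at once if the cup is dropped: out of the fingers and faster than 0.5 m/s (contact force between the fingers and specimen_cup below 0.05 N and linear speed of specimen_cup above 0.5 m/s).
It fails at once if a bystander is moved by more than 15 mm (distance of any of beaker, petri_dish, tape_roll, grey_slide_box, marker from where it was at the start of the episode above 0.015 m).
It also fails if it takes over 70 s, if anything falls off the work surface, if the arm or the gripper's body presses on something with over 40 N, if the wrist force passes 120 N, or if a joint passes its speed limit or range.

## Working session

There is one attempt and no reset: what is moved stays moved. The work goes in short steps, Python scripts to look and compute and a tool call to move; the robot and the scene stay as the last step left them, time stands still between calls to the robot, and variables do not carry over. Pictures are saved under pics/ and viewed, at most 10 in all, crops included, and the job is handed in when it is done.

Besides the shell and the picture viewer there is one more tool, called after "Emit:" by a JSON object that holds its "name" and its "arguments". apply_moves: Moves the arm, as the interface text tells. Its arguments: {"type":"object","properties":{"series":{"type":"array","items":{"type":"array"}}},"required":["series"]}

```bash
mkdir -p pics; cat > h.py <<'E'
import numpy as np, cv2
from scipy.spatial.transform import Rotation as R
from station import r
def snap(n,f):
    s=r.state(); c=r.camera(n); cv2.imwrite('pics/'+f,c['img'][:,:,::-1]); 
    return s,c
E
python3 - <<'E'
from h import *
import pickle
d={}
for n in('scene','side','wrist'):
    s,c=snap(n,n+'0.png'); d[n]=c
    print({k:np.round(v,4).tolist() if not isinstance(v,str) else v for k,v in c.items() if k!='img'})
pickle.dump(d,open('cams.pkl','wb'))
print(s)
E
```

```text
{'fx': 600.0794, 'fy': 600.0794, 'cx': 319.8012, 'cy': 245.1652, 'xyz': [-0.2572, -0.9351, 0.7864], 'rotation': [-122.4578, 0.0017, -42.9971]}
{'fx': 457.9447, 'fy': 457.9447, 'cx': 318.1048, 'cy': 240.2943, 'xyz': [0.0608, -0.7855, 0.4617], 'rotation': [-116.382, -1.1097, -34.4279]}
{'fx': 364.3221, 'fy': 364.3221, 'cx': 315.4218, 'cy': 241.7471, 'T_tool_cam': [[0.0005, -0.9624, -0.2718, 0.0688], [1.0, 0.0007, -0.0009, -0.0005], [0.001, -0.2718, 0.9624, 0.0314], [0.0, 0.0, 0.0, 1.0]]}
{'t': 0.1, 'q': array([-8.48554311e+01,  8.64776764e+00,  8.23882912e+01, -2.12282430e-03,
        8.90253387e+01, -7.67699346e+00]), 'joint_vel': array([ 0.01485034, -0.15835589, -0.15546133,  0.09506423,  0.04115847,
        0.03300821]), 'effort': array([ 3.21064894e-03, -7.14382339e+01, -5.71794963e+01, -2.73102733e-04,
        7.00721124e-03, -3.33221169e-05]), 'ee_pos': array([ 0.1275802 , -0.56063687,  0.40414796]), 'ee_rot': array([-1.79938869e+02, -6.09854431e-03,  1.28215963e+01]), 'ft_force': array([ 0.76109958,  0.00977607, -0.00670312]), 'ft_torque': array([-0.00387187,  0.05106551,  0.00197303]), 'grip_force': 0.0, 'width': 0.08543491640980992}
```

View pics/scene0.png

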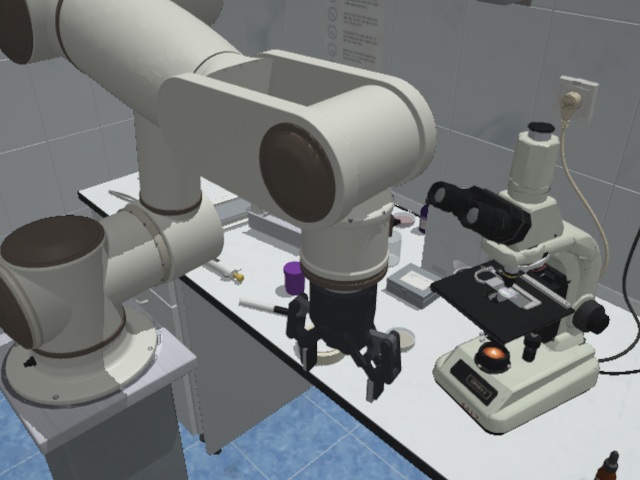

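View pics/side0.png

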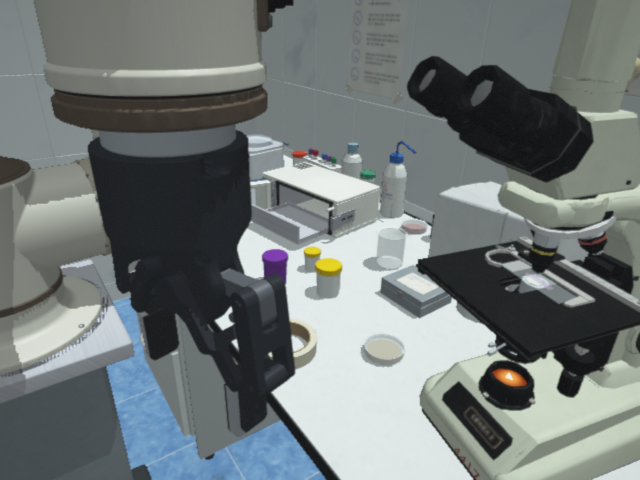

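The scene view shows the cups and incubator mostly hidden by the arm. In the side view the target is the larger yellow-lid cup (lid ~(328,267), base ~(328,292)), next to a small yellow cup at (312,258). The incubator is at ~(320,200) with its shelf pulled out and the door open to the left.

```bash
cat >> h.py <<'E'
import pickle
def ray(c,u,v,z,s=None):
    "intersect pixel ray with plane z"
    if 'xyz' in c: Rm=R.from_euler('xyz',c['rotation'],degrees=True).as_matrix(); p=np.array(c['xyz'])
    else:
        Rt=R.from_euler('xyz',s['ee_rot'],degrees=True).as_matrix(); T=np.array(c['T_tool_cam'])
        Rm=Rt@T[:3,:3]; p=Rt@T[:3,3]+s['ee_pos']
    d=Rm@np.array([(u-c['cx'])/c['fx'],(v-c['cy'])/c['fy'],1]); return p+d*(z-p[2])/d[2]
E
python3 - <<'E'
from h import *
d=pickle.load(open('cams.pkl','rb'))
c=d['side']
for n,u,v,z in [('cuplid',328.5,267,.06),('cupbase',328,291,0),('small',313,252,.04),('purple',275,257,.06),('beaker top',391,234,.072),('petri',384,348,.01),('box',418,285,.034)]: print(n,ray(c,u,v,z).round(4))
im=c['img'][150:250,235:435,::-1]; cv2.imwrite('pics/crop1.png',cv2.resize(im,None,fx=4,fy=4,interpolation=cv2.INTER_CUBIC))
E
```

```text
cuplid [ 0.4807 -0.2193  0.06  ]
cupbase [ 0.4903 -0.2072  0.    ]
small [ 0.5105 -0.1262  0.04  ]
purple [ 0.4194 -0.1365  0.06  ]
beaker top [ 0.6497 -0.1956  0.072 ]
petri [ 0.4602 -0.3947  0.01  ]
box [ 0.6044 -0.3201  0.034 ]
```

View pics/crop1.png

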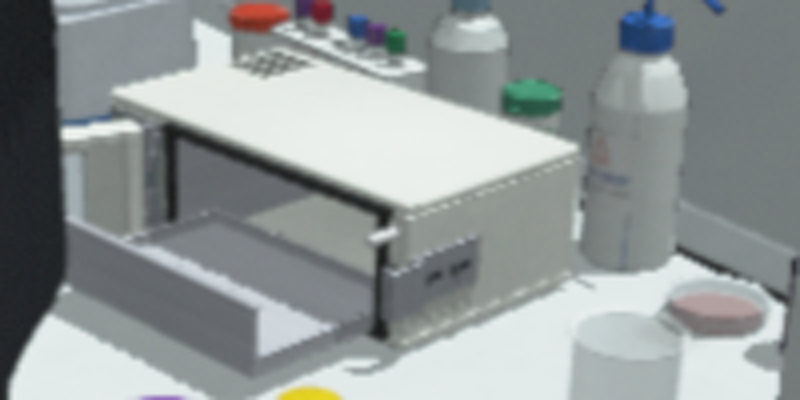

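The crop shows roof corners at (337,202), (379.5,187) and (263,173) in full-image pixels. The shelf panel's right top corner is at (299.5,227.5), and the open door is at the left behind the gripper.

```bash
python3 - <<'E'
from h import *
d=pickle.load(open('cams.pkl','rb'))
c=d['side']
FR,BR,FL=[ray(c,u,v,.094)[:2] for u,v in [(337,202.3),(379.7,186.8),(263,173.2)]]
print(FR,BR,FL,np.linalg.norm(FR-FL),np.linalg.norm(BR-FR))
for a in (FL-FR,BR-FR): print(np.degrees(np.arctan2(a[1],a[0])))
print('shelf panel top right',ray(c,299.5,227.5,.058))
E
```

```text
[ 0.62585151 -0.04650501] [ 0.77233932 -0.01967575] [0.58439608 0.21391023] 0.26369424245194256 0.14892444124015178
99.04500515068482
10.378702928260397
shelf panel top right [ 0.52860251 -0.04783827  0.058     ]
```

Emit:
{"name": "apply_moves", "arguments": {"series": [[[33, -20, 0], [0, 0, 0], 100], [[33, -20, 0], [0, 0, 0], 100], [[33, -20, 0], [0, 0, 0], 100], [[33, -20, 0], [0, 0, 0], 100], [[33, -20, 0], [0, 0, 0], 100], [[33, -20, 0], [0, 0, 0], 100], [[33, -20, 0], [0, 0, 0], 100], [[33, -20, 0], [0, 0, 0], 100]]}}

```text
t: 0.82
ee_pos: [0.3504, -0.3444, 0.4047]
ee_rot: [-180.0, 0.0, 12.8]
ft_force: [1.1, -0.5, -0.2]
width: 0.0853
grip_force: 0.0
```

Emit:
{"name": "apply_moves", "arguments": {"series": [[[33, -20, 0], [0, 0, 0], 100], [[33, -20, 0], [0, 0, 0], 100], [[33, -20, 0], [0, 0, 0], 100], [[33, -20, 0], [0, 0, 0], 100], [[33, -20, 0], [0, 0, 0], 100], [[0, 0, 0], [0, 0, -0.12], 100], [[0, 0, 0], [0, 0, -0.12], 100], [[0, 0, 0], [0, 0, -0.12], 100]]}}

```text
t: 1.48
ee_pos: [0.4887, -0.2111, 0.4043]
ee_rot: [-180.0, 0.0, 33.9]
ft_force: [0.2, -0.2, -0.6]
width: 0.0853
grip_force: 0.0
```

Emit:
{"name": "apply_moves", "arguments": {"series": [[[0, 0, 0], [0, 0, -0.12], 100], [[0, 0, 0], [0, 0, -0.12], 100], [[0, 0, 0], [0, 0, -0.12], 100], [[0, 0, 0], [0, 0, -0.12], 100], [[0, 0, 0], [0, 0, -0.12], 100], [[0, 0, 0], [0, 0, -0.12], 100], [[0, 0, 0], [0, 0, -0.12], 100], [[0, 0, 0], [0, 0, -0.12], 100]]}}

```text
t: 2.15
ee_pos: [0.4882, -0.2119, 0.4045]
ee_rot: [-180.0, -0.0, 88.8]
ft_force: [0.3, -0.2, -0.3]
width: 0.0855
grip_force: 0.0
```

```bash
python3 - <<'E'
from h import *
d={}
s,c=snap('wrist','w1.png'); s2,c2=snap('scene','s1.png')
_,c3=snap('side','sd1.png')
pickle.dump((s,c,c2,c3),open('l1.pkl','wb'))
print(s['ee_pos'],s['ee_rot'],s['t'],s['q'])
a=c['img'];b=c2['img'];cv2.imwrite('pics/m1.png',np.hstack([cv2.resize(a,(400,300)),cv2.resize(c3['img'],(400,300))])[:,:,::-1])
E
```

```text
[ 0.48817449 -0.21190726  0.40446344] [-1.79977129e+02 -2.08967576e-02  8.87926726e+01] 2.15 [-3.17639443e+01  3.50951025e+00  8.80123100e+01  6.36971075e-03
  8.85084980e+01 -3.05567886e+01]
```

View pics/w1.png

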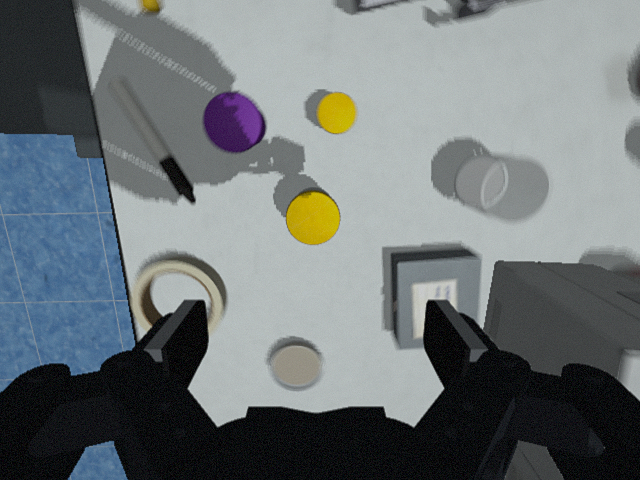

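The wrist image shows the target lid at (313.5,218), the purple cup at (235,122) and the small yellow cup at (337,112). The tape roll is at (180,297) and the slide box at (437,297).

```bash
python3 - <<'E'
from h import *
s,c,_,_=pickle.load(open('l1.pkl','rb'))
for n,u,v,z in [('cup',313.5,218,.06),('cupR',340,218,.06),('small',337,112,.04),('purple',235,122,.06),('tape',180,297,.025),('tapetop',197,263,.025),('boxcorner',397,262,.034),('petri',296,366,.01),('beaker',482,182,.07)]: print(n,ray(c,u,v,z,s).round(4))
E
```

```text
cup [ 0.4861 -0.2088  0.06  ]
cupR [ 0.5093 -0.2093  0.06  ]
small [ 0.5082 -0.1201  0.04  ]
purple [ 0.4237 -0.1275  0.06  ]
tape [ 0.3455 -0.2969  0.025 ]
tapetop [ 0.3672 -0.2601  0.025 ]
boxcorner [ 0.5668 -0.26    0.034 ]
petri [ 0.4618 -0.3917  0.01  ]
beaker [ 0.626  -0.1792  0.07  ]
```

Emit:
{"name": "apply_moves", "arguments": {"series": [[[3, -2, 30], [0, 0, 0], 100], [[0, 0, 35], [0, 0, 0], 100], [[0, 0, 35], [0, 0, 0], 100], [[0, 0, 35], [0, 0, 0], 100], [[0, 0, 30], [0, 0, 0], 100], [[0, 0, 30], [0, 0, 0], 100], [[0, 0, 20], [0, 0, 0], 100], [[0, 0, 6], [0, 0, 0], 100]]}}

```text
t: 2.97
ee_pos: [0.4854, -0.2083, 0.1804]
ee_rot: [-179.8, -0.1, 88.2]
ft_force: [-0.2, 0.3, -0.9]
width: 0.0854
grip_force: 0.0
```

Emit:
{"name": "apply_moves", "arguments": {"series": [[[0, 0, 0], [0, 0, 0], 100], [[0, 0, 0], [0, 0, 0], 70], [[0, 0, 0], [0, 0, 0], 45], [[0, 0, 0], [0, 0, 0], 40], [[0, 0, 0], [0, 0, 0], 40], [[0, 0, 0], [0, 0, 0], 40], [[0, 0, 0], [0, 0, 0], 40], [[0, 0, 0], [0, 0, 0], 40]]}}

```text
t: 3.63
ee_pos: [0.4866, -0.2091, 0.1853]
ee_rot: [179.9, 0.1, 88.4]
ft_force: [-3.0, 1.1, 11.0]
width: 0.0461
grip_force: 59.3
```

Emit:
{"name": "apply_moves", "arguments": {"series": [[[0, 0, -10], [0, 0, 0], 40], [[0, 0, -25], [0, 0, 0], 40], [[0, 0, -35], [0, 0, 0], 40], [[0, 0, -35], [0, 0, 0], 40], [[0, 0, -35], [0, 0, 0], 40], [[0, 0, -20], [0, 0, 0.1], 40], [[0, 0, 0], [0, 0, 0.115], 40], [[0, 0, 0], [0, 0, 0.115], 40]]}}

```text
t: 4.3
ee_pos: [0.4862, -0.2088, 0.3467]
ee_rot: [179.8, 0.0, 69.2]
ft_force: [-0.8, 0.1, -0.5]
width: 0.0459
grip_force: 61.7
```

Emit:
{"name": "apply_moves", "arguments": {"series": [[[0, 0, 0], [0, 0, 0.115], 40], [[0, 0, 0], [0, 0, 0.115], 40], [[0, 0, 0], [0, 0, 0.115], 40], [[0, 0, 0], [0, 0, 0.115], 40], [[0, 0, 0], [0, 0, 0.115], 40], [[0, 0, 0], [0, 0, 0.115], 40], [[0, 0, 0], [0, 0, 0.115], 40], [[0, 0, 0], [0, 0, 0.115], 40]]}}

```text
t: 4.97
ee_pos: [0.4861, -0.2087, 0.345]
ee_rot: [180.0, -0.0, 16.5]
ft_force: [0.1, 0.2, -0.5]
width: 0.046
grip_force: 61.8
```

```bash
python3 - <<'E'
from h import *
s,c=snap('wrist','w2.png'); s2,c2=snap('scene','s2.png')
_,c3=snap('side','sd2.png')
pickle.dump((s,c,c2,c3),open('l2.pkl','wb'))
print(s)
a=c['img'];cv2.imwrite('pics/m2.png',np.vstack([np.hstack([cv2.resize(a,(400,300)),cv2.resize(c2['img'],(400,300))]),np.hstack([cv2.resize(c3['img'][130:330,200:467],(400,300),interpolation=2),cv2.resize(c2['img'][130:330,200:467],(400,300),interpolation=2)])])[:,:,::-1])
E
```

```text
{'t': 4.9667, 'q': array([-3.15879520e+01,  4.72910698e+00,  9.36476333e+01,  4.53658018e-03,
        8.15599761e+01,  4.19199052e+01]), 'joint_vel': array([ 5.69723656e-02, -3.79407945e-02,  2.48406110e-02, -1.09851550e-01,
        1.39464599e-01,  7.85551740e+01]), 'effort': array([-8.53591587e-05, -6.34359026e+01, -5.56244695e+01,  6.74419880e-04,
       -6.82106009e-03, -4.56379786e+00]), 'ee_pos': array([ 0.48608526, -0.20872897,  0.34496201]), 'ee_rot': array([ 1.79955910e+02, -4.56188089e-02,  1.64914970e+01]), 'ft_force': array([ 0.10536168,  0.15275512, -0.54939875]), 'ft_torque': array([ 0.00253854, -0.02027944,  0.00847567]), 'grip_force': 61.80142911065559, 'width': 0.04604668225428775}
```

View pics/m2.png

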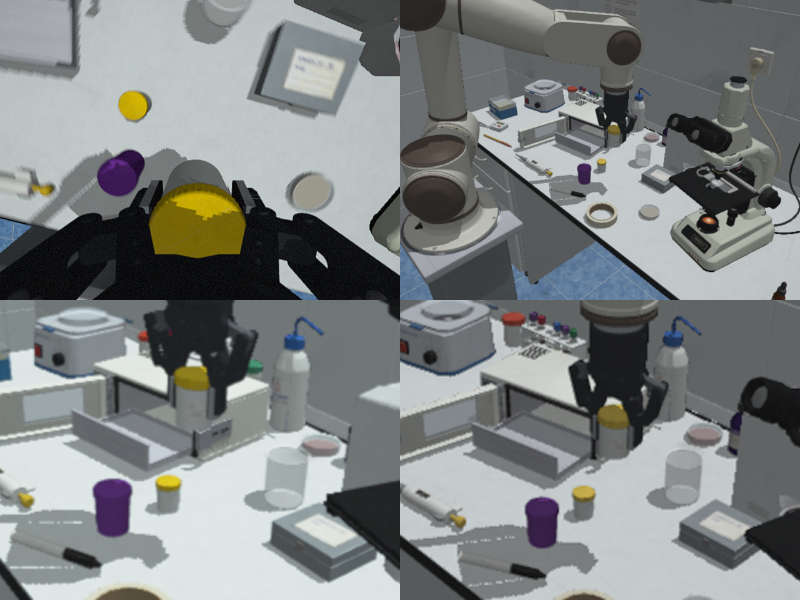

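The cup is held upright. The door now shows at the left of the shelf in both views, wide open. A zoom should let me measure the door and shelf corners.

```bash
python3 - <<'E'
from h import *
s,c,c2,c3=pickle.load(open('l2.pkl','rb'))
f=lambda i,y,x:cv2.resize(i[y:y+75,x:x+200],None,fx=4,fy=4,interpolation=2)
cv2.imwrite('pics/z2.png',np.vstack([f(c3['img'],165,195),f(c2['img'],170,195)])[:,:,::-1])
E
```

```text
(no output)
```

View pics/z2.png

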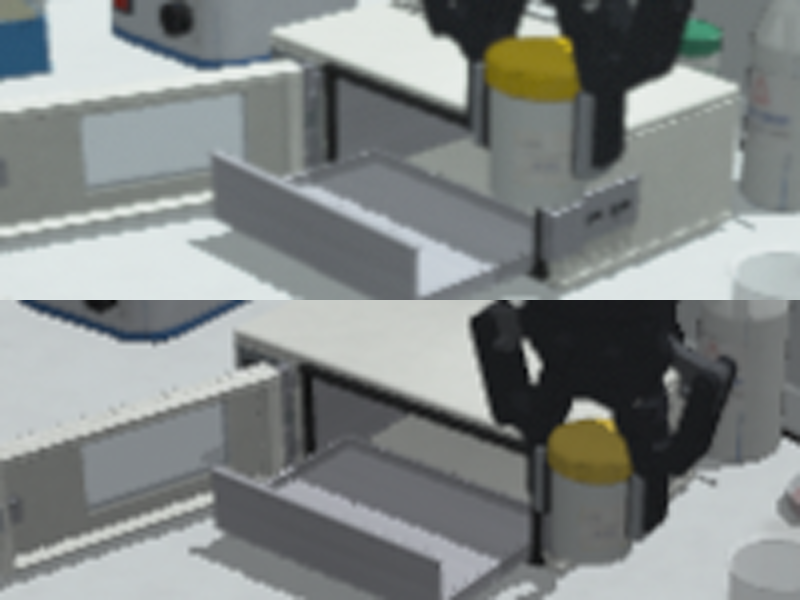

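```bash
python3 - <<'E'
from h import *
s,c,c2,c3=pickle.load(open('l2.pkl','rb'))
S=lambda u,v,z:ray(c3,195+u/4,165+v/4,z)[:2].round(4)
C=lambda u,v,z:ray(c2,195+u/4,170+(v-300)/4,z)[:2].round(4)
print('TL',S(213,152,.058),C(214,467,.058)); print('TR',S(417,250,.058),C(441,563,.058))
print('door hinge end inner',S(300,72,.089),C(275,378,.089)); print('door far',S(0,120,.089),C(0,462,.089), ray(c2,190,212,.089))
print('roofFL',S(272,37,.094),C(235,335,.094)); print('roof BR',S(738,90,.094))
ang=lambda a,b:np.degrees(np.arctan2(*(b-a)[::-1]))
print(ang(S(0,120,.089),S(300,72,.089)),ang(C(0,462,.089),C(275,378,.089)), ang(S(417,250,.058),S(213,152,.058)), ang(C(441,563,.058),C(214,467,.058)))
E
```

```text
TL [0.4999 0.1323] [0.4998 0.1359]
TR [ 0.5282 -0.0476] [ 0.5268 -0.0448]
door hinge end inner [0.57   0.1517] [0.5659 0.1561]
door far [0.3865 0.1679] [0.378  0.1821] [0.365338   0.18395774 0.089     ]
roofFL [0.5804 0.2064] [0.5791 0.2139]
roof BR [ 0.7687 -0.0232]
-5.04518482033843 -7.878076022309146 98.93991421222013 98.4982023828784
```

Incubator yaw is about 9°, shelf_spot is near (0.555, 0.051), shelf is out about 84 mm, and the door is open about 105°, hinged near (0.576, 0.161). Next I carry the cup over the spot.

Emit:
{"name": "apply_moves", "arguments": {"series": [[[0, 0, 0], [0, 0, 0.065], 40], [[0, 0, 0], [0, 0, 0.065], 40], [[13, -29, 0], [0, 0, 0], 40], [[16, -36, 0], [0, 0, 0], 40], [[16, -36, 0], [0, 0, 0], 40], [[16, -36, 0], [0, 0, 0], 40], [[16, -36, 0], [0, 0, 0], 40], [[16, -36, 0], [0, 0, 0], 40]]}}

```text
t: 5.78
ee_pos: [0.5439, 0.0145, 0.3445]
ee_rot: [180.0, -0.0, 9.7]
ft_force: [0.9, -0.7, 0.1]
width: 0.0459
grip_force: 61.8
```

Emit:
{"name": "apply_moves", "arguments": {"series": [[[14, -36, 0], [0, 0, 0], 40], [[0, 0, 20], [0, 0, 0], 40], [[0, 0, 30], [0, 0, 0], 40], [[0, 0, 30], [0, 0, 0], 40], [[0, 0, 20], [0, 0, 0], 40], [[0, 0, 10], [0, 0, 0], 40], [[0, 0, 0], [0, 0, 0], 40], [[0, 0, 0], [0, 0, 0], 40]]}}

```text
t: 6.45
ee_pos: [0.5522, 0.0502, 0.2347]
ee_rot: [-180.0, -0.0, 9.5]
ft_force: [0.6, -0.2, 0.5]
width: 0.0459
grip_force: 61.8
```

```bash
python3 - <<'E'
from h import *
s,c=snap('wrist','w3.png'); s2,c2=snap('scene','s3.png')
_,c3=snap('side','sd3.png')
pickle.dump((s,c,c2,c3),open('l3.pkl','wb'))
print(s['ee_pos'],s['ee_rot'])
f=lambda i,y,x:cv2.resize(i[y:y+150,x:x+200],(400,300),interpolation=2)
cv2.imwrite('pics/m3.png',np.vstack([f(c3['img'],110,190),f(c2['img'],110,190)])[:,:,::-1])
E
```

```text
[0.5521726  0.05022326 0.234661  ] [-1.79998877e+02 -3.14505618e-02  9.48195471e+00]
```

View pics/m3.png

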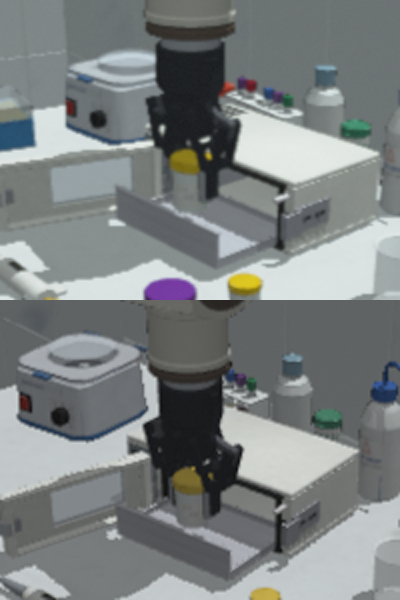

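The cup hangs over the shelf, clear of the panel and roof. Lowering it now.

Emit:
{"name": "apply_moves", "arguments": {"series": [[[2, 0, 10], [0, 0, 0], 40], [[0, 0, 10], [0, 0, 0], 40], [[0, 0, 6], [0, 0, 0], 40], [[0, 0, 2], [0, 0, 0], 40], [[0, 0, 1], [0, 0, 0], 40], [[0, 0, 1], [0, 0, 0], 40], [[0, 0, 0], [0, 0, 0], 40], [[0, 0, 0], [0, 0, 0], 40]]}}

```text
t: 7.27
ee_pos: [0.5539, 0.0506, 0.2039]
ee_rot: [-180.0, -0.0, 9.4]
ft_force: [-0.1, -0.0, 0.1]
width: 0.0463
grip_force: 61.8
```

Emit:
{"name": "apply_moves", "arguments": {"series": [[[0, 0, 1], [0, 0, 0], 40], [[0, 0, 0], [0, 0, 0], 40], [[0, 0, 0.5], [0, 0, 0], 40], [[0, 0, 0], [0, 0, 0], 40], [[0, 0, 0], [0, 0, 0], 40], [[0, 0, 0], [0, 0, 0], 40], [[0, 0, 0], [0, 0, 0], 40], [[0, 0, 0], [0, 0, 0], 40]]}}

```text
t: 7.93
ee_pos: [0.5539, 0.0506, 0.2024]
ee_rot: [-180.0, -0.0, 9.4]
ft_force: [-1.1, 1.3, 5.9]
width: 0.046
grip_force: 61.3
```

Emit:
{"name": "apply_moves", "arguments": {"series": [[[0, 0, 0], [0, 0, 0], 56], [[0, 0, 0], [0, 0, 0], 58], [[0, 0, 0], [0, 0, 0], 62], [[0, 0, 0], [0, 0, 0], 68], [[0, 0, 0], [0, 0, 0], 76], [[0, 0, 0], [0, 0, 0], 84], [[0, 0, 0], [0, 0, 0], 84], [[0, 0, -4], [0, 0, 0], 84]]}}

```text
t: 8.6
ee_pos: [0.5537, 0.0506, 0.2057]
ee_rot: [-180.0, 0.1, 9.4]
ft_force: [-0.5, 0.5, -0.6]
width: 0.0716
grip_force: 0.0
```

Emit:
{"name": "apply_moves", "arguments": {"series": [[[0, 0, -10], [0, 0, 0], 84], [[0, 0, -15], [0, 0, 0], 84], [[0, 0, -20], [0, 0, 0], 84], [[0, 0, -20], [0, 0, 0], 84], [[0, 0, -20], [0, 0, 0], 84], [[-30, 0, 0], [0, 0, 0], 84], [[-40, 0, 0], [0, 0, 0], 84], [[-40, 0, 0], [0, 0, 0], 40]]}}

```text
t: 9.27
ee_pos: [0.4441, 0.0327, 0.2918]
ee_rot: [180.0, -0.0, 9.4]
ft_force: [-1.7, -0.5, 0.8]
width: 0.0616
grip_force: 0.0
```

Emit:
{"name": "apply_moves", "arguments": {"series": [[[0, 0, 15], [0, 0, 0], 0], [[0, 0, 25], [0, 0, 0], 0], [[0, 0, 25], [0, 0, 0], 0], [[0, 0, 14], [0, 0, 0], 0], [[15, 0, 0], [0, 0, 0], 0], [[22, 0, 0], [0, 0, 0], 0], [[12, 0, 0], [0, 0, 0], 0], [[4, 0, 0], [0, 0, 0], 0]]}}

```text
t: 9.93
ee_pos: [0.4991, 0.0415, 0.2131]
ee_rot: [180.0, -0.1, 9.4]
ft_force: [-0.3, -0.1, -0.3]
width: -0.0001
grip_force: 0.0
```

Emit:
{"name": "apply_moves", "arguments": {"series": [[[3, 0, 0], [0, 0, 0], 0], [[4, 0, 0], [0, 0, 0], 0], [[5, 0, 0], [0, 0, 0], 0], [[6, 0, 0], [0, 0, 0], 0], [[7, 0, 0], [0, 0, 0], 0], [[7, 0, 0], [0, 0, 0], 0], [[7, 0, 0], [0, 0, 0], 0], [[7, 0, 0], [0, 0, 0], 0]]}}

```text
t: 10.6
ee_pos: [0.5437, 0.049, 0.2122]
ee_rot: [-180.0, 0.0, 9.4]
ft_force: [-2.0, 0.6, 0.6]
width: 0.0001
grip_force: 0.8
```

Emit:
{"name": "apply_moves", "arguments": {"series": [[[7, 0, 0], [0, 0, 0], 0], [[6, 0, 0], [0, 0, 0], 0], [[6, 0, 0], [0, 0, 0], 0], [[5, 0, 0], [0, 0, 0], 0], [[5, 0, 0], [0, 0, 0], 0], [[4, 0, 0], [0, 0, 0], 0], [[2, 0, 0], [0, 0, 0], 0], [[1, 0, 0], [0, 0, 0], 0]]}}

```text
t: 11.27
ee_pos: [0.5788, 0.0548, 0.2121]
ee_rot: [-180.0, 0.0, 9.4]
ft_force: [-0.5, 0.2, 0.3]
width: 0.0003
grip_force: 0.6
```

Emit:
{"name": "apply_moves", "arguments": {"series": [[[1, 0, 0], [0, 0, 0], 0], [[1, 0, 0], [0, 0, 0], 0], [[1, 0, 0], [0, 0, 0], 0], [[1, 0, 0], [0, 0, 0], 0], [[0, 0, 0], [0, 0, 0], 0], [[0, 0, 0], [0, 0, 0], 0], [[0, 0, 0], [0, 0, 0], 0], [[0, 0, 0], [0, 0, 0], 0]]}}

```text
t: 11.93
ee_pos: [0.5825, 0.0553, 0.2123]
ee_rot: [180.0, -0.0, 9.4]
ft_force: [-0.7, 0.6, 0.0]
width: -0.0003
grip_force: 0.0
```

Emit:
{"name": "apply_moves", "arguments": {"series": [[[1, 0, 0], [0, 0, 0], 0], [[1, 0, 0], [0, 0, 0], 0], [[1, 0, 0], [0, 0, 0], 0], [[1, 0, 0], [0, 0, 0], 0], [[0, 0, 0], [0, 0, 0], 0], [[0, 0, 0], [0, 0, 0], 0], [[0, 0, 0], [0, 0, 0], 0], [[0, 0, 0], [0, 0, 0], 0]]}}

```text
t: 12.6
ee_pos: [0.5864, 0.056, 0.2122]
ee_rot: [-180.0, -0.0, 9.4]
ft_force: [-0.0, 0.1, -0.5]
width: -0.0001
grip_force: 0.0
```

Emit:
{"name": "apply_moves", "arguments": {"series": [[[1, 0, 0], [0, 0, 0], 0], [[1, 0, 0], [0, 0, 0], 0], [[1, 0, 0], [0, 0, 0], 0], [[0.5, 0, 0], [0, 0, 0], 0], [[0.5, 0, 0], [0, 0, 0], 0], [[0, 0, 0], [0, 0, 0], 0], [[0, 0, 0], [0, 0, 0], 0], [[0, 0, 0], [0, 0, 0], 0]]}}

```text
t: 13.27
ee_pos: [0.5904, 0.0567, 0.2123]
ee_rot: [-180.0, -0.0, 9.4]
ft_force: [0.8, 1.2, 0.5]
width: -0.0001
grip_force: 0.0
```

Emit:
{"name": "apply_moves", "arguments": {"series": [[[1, 0, 0], [0, 0, 0], 0], [[1, 0, 0], [0, 0, 0], 0], [[1, 0, 0], [0, 0, 0], 0], [[1, 0, 0], [0, 0, 0], 0], [[1, 0, 0], [0, 0, 0], 0], [[0, 0, 0], [0, 0, 0], 0], [[0, 0, 0], [0, 0, 0], 0], [[0, 0, 0], [0, 0, 0], 0]]}}

```text
t: 13.93
ee_pos: [0.593, 0.057, 0.2121]
ee_rot: [-180.0, 0.5, 9.4]
ft_force: [-40.3, -9.1, 26.5]
width: 0.0002
grip_force: 20.8
```

```bash
python3 - <<'E'
from h import *
s,c=snap('wrist','w4.png'); s2,c2=snap('scene','s4.png')
_,c3=snap('side','sd4.png')
pickle.dump((s,c,c2,c3),open('l4.pkl','wb'))
print(s['ee_pos'],s['ft_force'])
f=lambda i,y,x:cv2.resize(i[y:y+100,x:x+200],(800,400),interpolation=2)[:300]
cv2.imwrite('pics/m4.png',np.vstack([f(c3['img'],160,190),f(c2['img'],165,190)])[:,:,::-1])
E
```

```text
[0.59299122 0.05702483 0.21212026] [-40.30113016  -9.12765118  26.45964349]
```

View pics/m4.png

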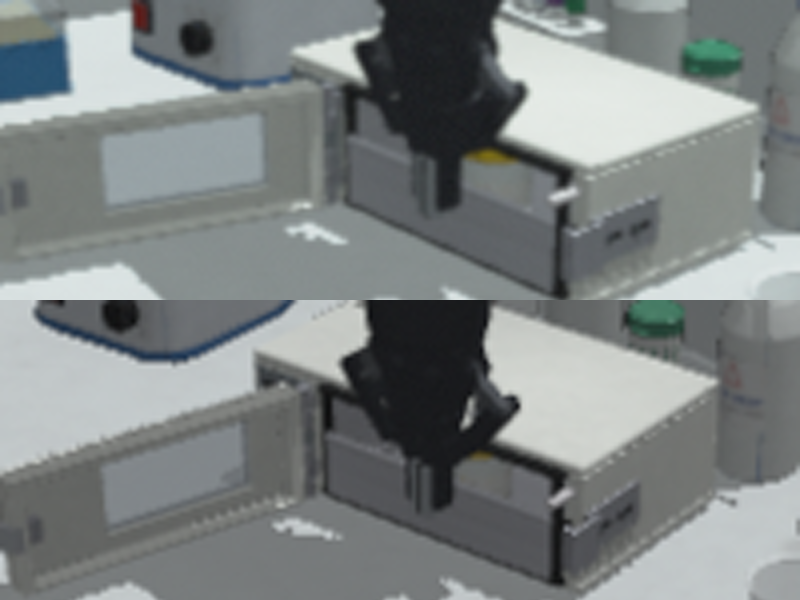

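The shelf is home against its stop: its panel is flush in the opening, and the yellow lid shows upright behind it. I'll back off, rise, and go to the outer side of the door. First a check of what stands there.

Emit:
{"name": "apply_moves", "arguments": {"series": [[[-3, 0, 0], [0, 0, 0], 0], [[-7, 0, 0], [0, 0, 0], 0], [[-20, 0, 0], [0, 0, 0], 0], [[-20, 0, 0], [0, 0, 0], 0], [[0, 0, -30], [0, 0, 0], 0], [[0, 0, -35], [0, 0, 0], 0], [[0, 0, -35], [0, 0, 0], 0], [[0, 0, 0], [0, 0, 0], 0]]}}

```text
t: 14.75
ee_pos: [0.5466, 0.0493, 0.3192]
ee_rot: [179.9, -0.5, 9.4]
ft_force: [0.8, -0.4, 0.8]
width: 0.0002
grip_force: 0.0
```

```bash
python3 - <<'E'
from h import *
s,c,c2,c3=pickle.load(open('l4.pkl','rb'))
C=lambda u,v,z:ray(c2,190+u/4,165+(v-300)/4,z)[:2].round(4)
S=lambda u,v,z:ray(c3,190+u/4,160+v/4,z)[:2].round(4)
print('centrifuge near bottom',C(150,362,0),'left',C(40,318,0))
print('door free top inner',C(5,485,.089),'bottom inner free',C(22,590,.009), 'hinge bottom',C(300,497,.009),'hinge top',C(302,393,.089))
print('side hinge top',S(318,90,.089),'bottom',S(318,197,.009))
E
```

```text
centrifuge near bottom [0.6291 0.4133] left [0.6119 0.5321]
door free top inner [0.3695 0.185 ] bottom inner free [0.3764 0.1934] hinge bottom [0.5742 0.1677] hinge top [0.5735 0.1585]
side hinge top [0.5707 0.1555] bottom [0.5799 0.1766]
```

Emit:
{"name": "apply_moves", "arguments": {"series": [[[-9, -21, 0], [0, 0, 0], 0], [[-14, -33, 0], [0, 0, 0], 0], [[-14, -33, 0], [0, 0, 0], 0], [[-14, -33, 0], [0, 0, 0], 0], [[-14, -33, 0], [0, 0, 0], 0], [[-14, -33, 0], [0, 0, 0], 0], [[-13, -33, 0], [0, 0, 0], 0], [[0, 0, 10], [0, 0, 0], 0]]}}

```text
t: 15.42
ee_pos: [0.4169, 0.2542, 0.3038]
ee_rot: [-179.9, -0.2, 9.6]
ft_force: [1.1, -1.0, -0.3]
width: -0.0005
grip_force: 0.0
```

Emit:
{"name": "apply_moves", "arguments": {"series": [[[0, 0, 25], [0, 0, 0], 0], [[0, 0, 25], [0, 0, 0], 0], [[0, 0, 25], [0, 0, 0], 0], [[0, 0, 14], [0, 0, 0], 0], [[0, 0, 0], [0, 0, 0], 0], [[0, 10, 0], [0, 0, 0], 0], [[0, 10, 0], [0, 0, 0], 0], [[0, 0, 0], [0, 0, 0], 0]]}}

```text
t: 16.08
ee_pos: [0.4233, 0.2292, 0.2144]
ee_rot: [-180.0, -0.1, 9.3]
ft_force: [-1.0, -0.3, -0.3]
width: 0.0001
grip_force: 0.0
```

```bash
cat > arc.py <<'E'
from h import *
import sys
H=np.array([.577,.167]); Y=np.radians(9); h=.016
def P(t): return .157*np.array([-np.sin(t),-np.cos(t)])+(.013+h)*np.array([-np.cos(t),np.sin(t)])
s=r.state(); d=s['ee_pos'][:2]-H; M=np.array([[np.cos(Y),np.sin(Y)],[-np.sin(Y),np.cos(Y)]])
p=M@d; print('now',p.round(4),s['ee_pos'].round(4),s['ft_force'].round(2))
for t in np.arange(1.85,-.01,-.1):
    q=P(t); dl=q-p; print(round(t,2),q.round(4),'tool',(1000*dl*[1,-1]).round(1)); p=q
E
python3 arc.py
```

```text
now [-0.142   0.0855] [0.4233 0.2292 0.2144] [-0.97 -0.32 -0.32]
1.85 [-0.1429  0.0711] tool [-0.9 14.3]
1.75 [-0.1493  0.0565] tool [-6.4 14.6]
1.65 [-0.1542  0.0413] tool [-4.9 15.2]
1.55 [-0.1576  0.0257] tool [-3.4 15.6]
1.45 [-0.1594  0.0099] tool [-1.8 15.9]
1.35 [-0.1595 -0.0061] tool [-0.2 16. ]
1.25 [-0.1581 -0.022 ] tool [ 1.4 15.9]
1.15 [-0.1552 -0.0377] tool [ 3.  15.7]
1.05 [-0.1506 -0.053 ] tool [ 4.5 15.3]
0.95 [-0.1446 -0.0677] tool [ 6.  14.8]
0.85 [-0.1371 -0.0818] tool [ 7.5 14.1]
0.75 [-0.1282 -0.0951] tool [ 8.9 13.3]
0.65 [-0.1181 -0.1074] tool [10.1 12.3]
0.55 [-0.1068 -0.1187] tool [11.3 11.3]
0.45 [-0.0944 -0.1288] tool [12.4 10.1]
0.35 [-0.0811 -0.1375] tool [13.3  8.8]
0.25 [-0.0669 -0.1449] tool [14.1  7.4]
0.15 [-0.0521 -0.1509] tool [14.8  6. ]
0.05 [-0.0368 -0.1554] tool [15.3  4.5]
```

Emit:
{"name": "apply_moves", "arguments": {"series": [[[0, 7, -6], [0, 0, 0], 0], [[-1, 7, 0], [0, 0, 0], 0], [[-3, 7, 0], [0, 0, 0], 0], [[-3, 7, 0], [0, 0, 0], 0], [[-3, 8, 0], [0, 0, 0], 0], [[-2, 8, 0], [0, 0, 0], 0], [[-2, 8, 0], [0, 0, 0], 0], [[-1, 8, 0], [0, 0, 0], 0]]}}

```text
t: 16.75
ee_pos: [0.4176, 0.1682, 0.2194]
ee_rot: [-180.0, -0.0, 9.4]
ft_force: [1.9, 0.8, 4.6]
width: 0.0001
grip_force: 2.2
```

Emit:
{"name": "apply_moves", "arguments": {"series": [[[-1, 8, 0], [0, 0, 0], 0], [[-1, 8, 0], [0, 0, 0], 0], [[0, 8, 0], [0, 0, 0], 0], [[0, 8, 0], [0, 0, 0], 0], [[1, 8, 0], [0, 0, 0], 0], [[1, 8, 0], [0, 0, 0], 0], [[1, 8, 0], [0, 0, 0], 0], [[2, 8, 0], [0, 0, 0], 0]]}}

```text
t: 17.42
ee_pos: [0.4312, 0.1056, 0.2191]
ee_rot: [-180.0, 0.0, 9.4]
ft_force: [0.3, 2.0, 2.2]
width: 0.0001
grip_force: 1.1
```

```bash
python3 arc.py|head -1; python3 - <<'E'
from h import *
_,c2=snap('scene','s5.png'); _,c3=snap('side','sd5.png')
f=lambda i,y,x:cv2.resize(i[y:y+150,x:x+200],(400,300),interpolation=2)
cv2.imwrite('pics/m5.png',np.hstack([f(c3['img'],130,180),f(c2['img'],130,180)])[:,:,::-1])
E
```

```text
now [-0.1536 -0.0378] [0.4312 0.1056 0.2191] [0.34 1.98 2.18]
```

View pics/m5.png

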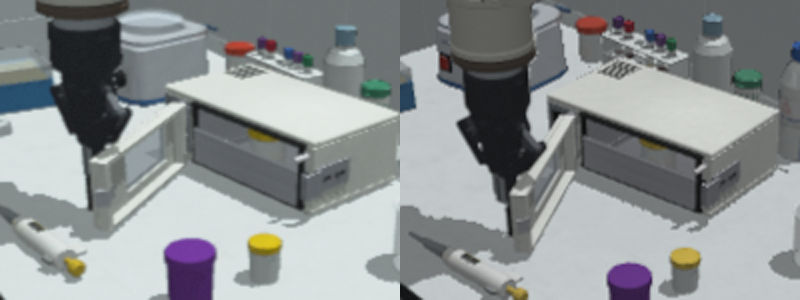

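The door follows the finger and is about 65° open, with the cup still upright inside. Continuing.

Emit:
{"name": "apply_moves", "arguments": {"series": [[[1.5, 7.5, 0], [0, 0, 0], 0], [[1.5, 7.5, 0], [0, 0, 0], 0], [[3, 7.5, 0], [0, 0, 0], 0], [[3, 7.5, 0], [0, 0, 0], 0], [[4, 7, 0], [0, 0, 0], 0], [[4, 7, 0], [0, 0, 0], 0], [[4.5, 6.5, 0], [0, 0, 0], 0], [[4.5, 6.5, 0], [0, 0, 0], 0]]}}

```text
t: 18.18
ee_pos: [0.4667, 0.0537, 0.2192]
ee_rot: [-180.0, 0.0, 9.4]
ft_force: [-0.0, 1.7, 1.4]
width: -0.0002
grip_force: 0.8
```

Emit:
{"name": "apply_moves", "arguments": {"series": [[[5, 6, 0], [0, 0, 0], 0], [[5, 6, 0], [0, 0, 0], 0], [[5.5, 5.5, 0], [0, 0, 0], 0], [[5.5, 5.5, 0], [0, 0, 0], 0], [[6, 5, 0], [0, 0, 0], 0], [[6, 5, 0], [0, 0, 0], 0], [[5, 3.5, 0], [0, 0, 0], 0], [[5, 3.5, 0], [0, 0, 0], 0]]}}

```text
t: 18.85
ee_pos: [0.5156, 0.0216, 0.2191]
ee_rot: [-180.0, 0.0, 9.4]
ft_force: [-0.9, 0.4, 0.2]
width: -0.0001
grip_force: 0.0
```

```bash
python3 arc.py|head -1; python3 - <<'E'
from h import *
_,c2=snap('scene','s6.png'); _,c3=snap('side','sd6.png')
f=lambda i,y,x:cv2.resize(i[y:y+100,x:x+133],(400,300),interpolation=2)
cv2.imwrite('pics/m6.png',np.hstack([f(c3['img'],160,225),f(c2['img'],160,225)])[:,:,::-1])
E
```

```text
now [-0.0834 -0.134 ] [0.5156 0.0216 0.2191] [-0.89  0.41  0.23]
```

View pics/m6.png

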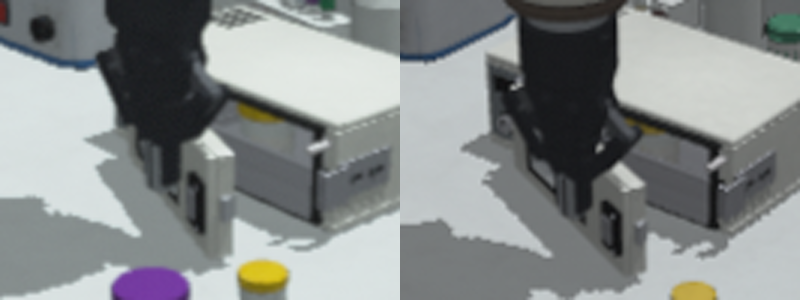

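The door is about 20° open, with the finger bearing on the frame just inboard of the latch case and clear of it. Going on slower.

Emit:
{"name": "apply_moves", "arguments": {"series": [[[4, 2.5, 0], [0, 0, 0], 0], [[4, 2, 0], [0, 0, 0], 0], [[4, 2, 0], [0, 0, 0], 0], [[4, 2, 0], [0, 0, 0], 0], [[4, 1.5, 0], [0, 0, 0], 0], [[4, 1.5, 0], [0, 0, 0], 0], [[4, 1.5, 0], [0, 0, 0], 0], [[4, 1.5, 0], [0, 0, 0], 0]]}}

```text
t: 19.62
ee_pos: [0.5494, 0.0128, 0.2192]
ee_rot: [-180.0, 0.0, 9.4]
ft_force: [-1.0, 1.1, 0.5]
width: -0.0001
grip_force: 0.0
```

Emit:
{"name": "apply_moves", "arguments": {"series": [[[1, 0.3, 0], [0, 0, 0], 0], [[1, 0.3, 0], [0, 0, 0], 0], [[1, 0.3, 0], [0, 0, 0], 0], [[1, 0.3, 0], [0, 0, 0], 0], [[1, 0.3, 0], [0, 0, 0], 0], [[1, 0.3, 0], [0, 0, 0], 0], [[1, 0, 0], [0, 0, 0], 0], [[1, 0, 0], [0, 0, 0], 0]]}}

```text
t: 20.28
ee_pos: [0.5572, 0.0124, 0.2192]
ee_rot: [-180.0, -0.0, 9.4]
ft_force: [-1.1, 0.2, 0.0]
width: -0.0
grip_force: 0.0
```

Emit:
{"name": "apply_moves", "arguments": {"series": [[[1, 0, 0], [0, 0, 0], 0], [[1, 0.4, 0], [0, 0, 0], 0], [[1, 0, 0], [0, 0, 0], 0], [[1, 0.4, 0], [0, 0, 0], 0], [[0.5, 0, 0], [0, 0, 0], 0], [[0.5, 0, 0], [0, 0, 0], 0], [[0.5, 0, 0], [0, 0, 0], 0], [[0.5, 0, 0], [0, 0, 0], 0]]}}

```text
t: 20.95
ee_pos: [0.5632, 0.0126, 0.2192]
ee_rot: [-180.0, 0.0, 9.4]
ft_force: [-0.2, -0.3, 0.8]
width: -0.0005
grip_force: 0.0
```

Emit:
{"name": "apply_moves", "arguments": {"series": [[[0.5, 0, 0], [0, 0, 0], 0], [[0.5, 0, 0], [0, 0, 0], 0], [[0.5, 0, 0], [0, 0, 0], 0], [[0.5, 0, 0], [0, 0, 0], 0], [[0.5, 0, 0], [0, 0, 0], 0], [[0.5, 0, 0], [0, 0, 0], 0], [[0, 0, 0], [0, 0, 0], 0], [[0, 0, 0], [0, 0, 0], 0]]}}

```text
t: 21.62
ee_pos: [0.5662, 0.0131, 0.2192]
ee_rot: [-180.0, -0.0, 9.4]
ft_force: [-0.5, -0.4, 0.3]
width: -0.0001
grip_force: 0.0
```

Emit:
{"name": "apply_moves", "arguments": {"series": [[[0.5, 0, 0], [0, 0, 0], 0], [[0.5, 0, 0], [0, 0, 0], 0], [[0.5, 0, 0], [0, 0, 0], 0], [[0.5, 0, 0], [0, 0, 0], 0], [[0.5, 0, 0], [0, 0, 0], 0], [[0.5, 0, 0], [0, 0, 0], 0], [[0, 0, 0], [0, 0, 0], 0], [[0, 0, 0], [0, 0, 0], 0]]}}

```text
t: 22.28
ee_pos: [0.5691, 0.0135, 0.2192]
ee_rot: [-180.0, -0.0, 9.4]
ft_force: [-1.5, -0.9, -0.8]
width: -0.0001
grip_force: 0.0
```

Emit:
{"name": "apply_moves", "arguments": {"series": [[[0.5, 0, 0], [0, 0, 0], 0], [[0.5, 0, 0], [0, 0, 0], 0], [[0.5, 0, 0], [0, 0, 0], 0], [[0.5, 0, 0], [0, 0, 0], 0], [[0.5, 0, 0], [0, 0, 0], 0], [[0, 0, 0], [0, 0, 0], 0], [[0, 0, 0], [0, 0, 0], 0], [[0, 0, 0], [0, 0, 0], 0]]}}

```text
t: 22.95
ee_pos: [0.5716, 0.014, 0.2192]
ee_rot: [-180.0, -0.0, 9.4]
ft_force: [-3.0, -0.7, -0.6]
width: 0.0003
grip_force: 0.0
```

Emit:
{"name": "apply_moves", "arguments": {"series": [[[0.4, 0, 0], [0, 0, 0], 0], [[0.4, 0, 0], [0, 0, 0], 0], [[0.4, 0, 0], [0, 0, 0], 0], [[0.3, 0, 0], [0, 0, 0], 0], [[0, 0, 0], [0, 0, 0], 0], [[0, 0, 0], [0, 0, 0], 0], [[0, 0, 0], [0, 0, 0], 0], [[0, 0, 0], [0, 0, 0], 0]]}}

```text
t: 23.62
ee_pos: [0.5729, 0.0141, 0.2192]
ee_rot: [-180.0, 0.0, 9.4]
ft_force: [-5.6, -2.7, 1.4]
width: 0.0002
grip_force: 0.0
```

Emit:
{"name": "apply_moves", "arguments": {"series": [[[0.4, 0, 0], [0, 0, 0], 0], [[0.4, 0, 0], [0, 0, 0], 0], [[0.4, 0, 0], [0, 0, 0], 0], [[0.3, 0, 0], [0, 0, 0], 0], [[0, 0, 0], [0, 0, 0], 0], [[0, 0, 0], [0, 0, 0], 0], [[0, 0, 0], [0, 0, 0], 0], [[0, 0, 0], [0, 0, 0], 0]]}}

```text
t: 24.28
ee_pos: [0.5743, 0.0143, 0.2191]
ee_rot: [180.0, 0.1, 9.4]
ft_force: [-6.5, -3.5, 1.7]
width: -0.0001
grip_force: 0.0
```

Emit:
{"name": "apply_moves", "arguments": {"series": [[[0.3, 0, 0], [0, 0, 0], 0], [[0.3, 0, 0], [0, 0, 0], 0], [[0.3, 0, 0], [0, 0, 0], 0], [[0.2, 0, 0], [0, 0, 0], 0], [[0, 0, 0], [0, 0, 0], 0], [[0, 0, 0], [0, 0, 0], 0], [[0, 0, 0], [0, 0, 0], 0], [[0, 0, 0], [0, 0, 0], 0]]}}

```text
t: 24.95
ee_pos: [0.5753, 0.0146, 0.2191]
ee_rot: [-180.0, 0.1, 9.4]
ft_force: [-7.7, -0.9, 1.8]
width: 0.0001
grip_force: 0.0
```

Emit:
{"name": "apply_moves", "arguments": {"series": [[[0.3, 0, 0], [0, 0, 0], 0], [[0.3, 0, 0], [0, 0, 0], 0], [[0.2, 0, 0], [0, 0, 0], 0], [[0, 0, 0], [0, 0, 0], 0], [[0, 0, 0], [0, 0, 0], 0], [[0, 0, 0], [0, 0, 0], 0], [[0, 0, 0], [0, 0, 0], 0], [[0, 0, 0], [0, 0, 0], 0]]}}

```text
t: 25.62
ee_pos: [0.5761, 0.0147, 0.2191]
ee_rot: [-180.0, 0.1, 9.4]
ft_force: [-8.2, -2.7, 2.0]
width: -0.0002
grip_force: 0.0
```

Emit:
{"name": "apply_moves", "arguments": {"series": [[[0.3, 0, 0], [0, 0, 0], 0], [[0.3, 0, 0], [0, 0, 0], 0], [[0.3, 0, 0], [0, 0, 0], 0], [[0, 0, 0], [0, 0, 0], 0], [[0, 0, 0], [0, 0, 0], 0], [[0, 0, 0], [0, 0, 0], 0], [[0, 0, 0], [0, 0, 0], 0], [[0, 0, 0], [0, 0, 0], 0]]}}

```text
t: 26.28
ee_pos: [0.577, 0.0148, 0.219]
ee_rot: [-180.0, 0.1, 9.4]
ft_force: [-6.2, -2.2, 1.2]
width: -0.0
grip_force: 0.0
```

Emit:
{"name": "apply_moves", "arguments": {"series": [[[0.3, 0, 0], [0, 0, 0], 0], [[0.3, 0, 0], [0, 0, 0], 0], [[0.2, 0, 0], [0, 0, 0], 0], [[0, 0, 0], [0, 0, 0], 0], [[0, 0, 0], [0, 0, 0], 0], [[0, 0, 0], [0, 0, 0], 0], [[0, 0, 0], [0, 0, 0], 0], [[0, 0, 0], [0, 0, 0], 0]]}}

```text
t: 26.95
ee_pos: [0.578, 0.015, 0.2191]
ee_rot: [-180.0, 0.0, 9.4]
ft_force: [-4.1, -2.4, -1.3]
width: 0.0001
grip_force: 0.0
```

Emit:
{"name": "apply_moves", "arguments": {"series": [[[0.3, 0, 0], [0, 0, 0], 0], [[0.3, 0, 0], [0, 0, 0], 0], [[0.2, 0, 0], [0, 0, 0], 0], [[0, 0, 0], [0, 0, 0], 0], [[0, 0, 0], [0, 0, 0], 0], [[0, 0, 0], [0, 0, 0], 0], [[0, 0, 0], [0, 0, 0], 0], [[0, 0, 0], [0, 0, 0], 0]]}}

```text
t: 27.62
ee_pos: [0.579, 0.0152, 0.2193]
ee_rot: [-180.0, -0.0, 9.4]
ft_force: [-1.7, 0.3, -0.7]
width: 0.0002
grip_force: 0.0
```

Emit:
{"name": "apply_moves", "arguments": {"series": [[[0.2, 0, 0], [0, 0, 0], 0], [[0.2, 0, 0], [0, 0, 0], 0], [[0.2, 0, 0], [0, 0, 0], 0], [[0, 0, 0], [0, 0, 0], 0], [[0, 0, 0], [0, 0, 0], 0], [[0, 0, 0], [0, 0, 0], 0], [[0, 0, 0], [0, 0, 0], 0], [[0, 0, 0], [0, 0, 0], 0]]}}

```text
t: 28.28
ee_pos: [0.5795, 0.0152, 0.2192]
ee_rot: [-180.0, 0.0, 9.4]
ft_force: [-2.9, -1.2, 0.9]
width: 0.0
grip_force: 0.0
```

Emit:
{"name": "apply_moves", "arguments": {"series": [[[0.2, 0, 0], [0, 0, 0], 0], [[0.2, 0, 0], [0, 0, 0], 0], [[0.1, 0, 0], [0, 0, 0], 0], [[0, 0, 0], [0, 0, 0], 0], [[0, 0, 0], [0, 0, 0], 0], [[0, 0, 0], [0, 0, 0], 0], [[0, 0, 0], [0, 0, 0], 0], [[0, 0, 0], [0, 0, 0], 0]]}}

```text
t: 28.95
ee_pos: [0.5799, 0.0153, 0.2192]
ee_rot: [-180.0, 0.0, 9.4]
ft_force: [-4.2, 0.2, 0.6]
width: 0.0001
grip_force: 0.0
```

Emit:
{"name": "apply_moves", "arguments": {"series": [[[0.2, 0, 0], [0, 0, 0], 0], [[0.1, 0, 0], [0, 0, 0], 0], [[0, 0, 0], [0, 0, 0], 0], [[0, 0, 0], [0, 0, 0], 0], [[0, 0, 0], [0, 0, 0], 0], [[0, 0, 0], [0, 0, 0], 0], [[0, 0, 0], [0, 0, 0], 0], [[0, 0, 0], [0, 0, 0], 0]]}}

```text
t: 29.62
ee_pos: [0.5803, 0.0154, 0.2192]
ee_rot: [-180.0, -0.0, 9.4]
ft_force: [-3.4, -1.6, 1.7]
width: 0.0
grip_force: 0.0
```

Emit:
{"name": "apply_moves", "arguments": {"series": [[[0.2, 0, 0], [0, 0, 0], 0], [[0.2, 0, 0], [0, 0, 0], 0], [[0, 0, 0], [0, 0, 0], 0], [[0, 0, 0], [0, 0, 0], 0], [[0, 0, 0], [0, 0, 0], 0], [[0, 0, 0], [0, 0, 0], 0], [[0, 0, 0], [0, 0, 0], 0], [[0, 0, 0], [0, 0, 0], 0]]}}

```text
t: 30.28
ee_pos: [0.5806, 0.0154, 0.2192]
ee_rot: [-180.0, 0.0, 9.4]
ft_force: [-3.2, -2.3, 1.1]
width: -0.0001
grip_force: 0.0
```

Emit:
{"name": "apply_moves", "arguments": {"series": [[[0.2, 0, 0], [0, 0, 0], 0], [[0.1, 0, 0], [0, 0, 0], 0], [[0, 0, 0], [0, 0, 0], 0], [[0, 0, 0], [0, 0, 0], 0], [[0, 0, 0], [0, 0, 0], 0], [[0, 0, 0], [0, 0, 0], 0], [[0, 0, 0], [0, 0, 0], 0], [[0, 0, 0], [0, 0, 0], 0]]}}

```text
t: 30.95
ee_pos: [0.5808, 0.0155, 0.2192]
ee_rot: [-180.0, 0.0, 9.4]
ft_force: [-6.4, -1.8, 2.4]
width: 0.0003
grip_force: 0.0
```

```bash
python3 - <<'E'
from h import *
_,c2=snap('scene','s7.png'); _,c3=snap('side','sd7.png'); pickle.dump((c2,c3),open('l7.pkl','wb'))
E
```

Emit:
{"name": "apply_moves", "arguments": {"series": [[[-1, 0, 0], [0, 0, 0], 0], [[-2, 0, 0], [0, 0, 0], 0], [[-5, 0, 0], [0, 0, 0], 0], [[-10, 0, 0], [0, 0, 0], 0], [[-15, 0, 0], [0, 0, 0], 0], [[-15, 0, 0], [0, 0, 0], 0], [[-15, 0, 0], [0, 0, 0], 0], [[0, 0, 0], [0, 0, 0], 0]]}}

```text
t: 31.72
ee_pos: [0.5163, 0.0051, 0.2191]
ee_rot: [-180.0, 0.0, 9.4]
ft_force: [-0.5, -0.2, 0.5]
width: -0.0001
grip_force: 0.0
```

Emit:
{"name": "apply_moves", "arguments": {"series": [[[0, 0, -30], [0, 0, 0], 0], [[0, 0, -40], [0, 0, 0], 0], [[0, 0, -40], [0, 0, 0], 0], [[0, 0, -40], [0, 0, 0], 0], [[0, 0, 0], [0, 0, 0], 0], [[0, 0, 0], [0, 0, 0], 0], [[0, 0, 0], [0, 0, 0], 0], [[0, 0, 0], [0, 0, 0], 0]]}}

```text
t: 32.38
ee_pos: [0.5186, 0.0052, 0.3681]
ee_rot: [-180.0, 0.1, 9.4]
ft_force: [-0.4, 0.7, -0.4]
width: 0.0
grip_force: 0.0
```

```bash
python3 - <<'E'
from h import *
a2,a3=pickle.load(open('l7.pkl','rb')); 
_,b2=snap('scene','s8.png'); _,b3=snap('side','sd8.png')
# free-edge latch area: local (a,b) rel. hinge -> world
Y=np.radians(9);H=np.array([.577,.167])
W=lambda a,b,z:np.r_[H+[a*np.cos(Y)-b*np.sin(Y),a*np.sin(Y)+b*np.cos(Y)],z]
for n,a,b in(('scene',a2,b2),('side',a3,b3)):
    Rm=R.from_euler('xyz',a['rotation'],degrees=True).as_matrix()
    for nm,p in(('shut',W(-.013,-.195,.05)),('0.07rad',W(-.027,-.194,.05))):
        q=Rm.T@(p-a['xyz']); print(n,nm,a['fx']*q[0]/q[2]+a['cx'],a['fy']*q[1]/q[2]+a['cy'])
        if nm=='shut': u,v=int(a['fx']*q[0]/q[2]+a['cx']),int(a['fy']*q[1]/q[2]+a['cy'])
    t=a['img'][v-12:v+12,u-6:u+10]; m=cv2.matchTemplate(b['img'][v-30:v+30,u-30:u+30],t,cv2.TM_CCOEFF_NORMED)
    print('match',cv2.minMaxLoc(m)[1],'shift',np.array(cv2.minMaxLoc(m)[3])-[24,18])
E
```

```text
scene shut 321.5404003325006 225.80542334757607
scene 0.07rad 317.6214955345819 228.02199976867024
match 0.9455801844596863 shift [-1  0]
side shut 319.84813770757495 220.88994481072166
side 0.07rad 314.9185913682762 222.44950353660073
match 0.973979115486145 shift [-1  0]
```

The door moved back only about 1 px after release, while an unlatched door would show 4–5 px, so it is latched. Handing in.

```bash
python3 -c "
from station import r
print(r.sign_off())"
```

```text
the job is handed in; nothing more can be done
None
```

The job is handed in, with no result returned: the cup stands upright on the home shelf, and in the camera images the door stayed shut by itself once I let go; the highest force I read while pressing it was about 9 N.

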